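# Tidy the toppled jar row on the deli counter

### The job

The jar lane on the deli counter is in a mess. First take the little red waxed cheese out of the lane and set it flat on a clear part of the wooden board; then stand the two fallen jars upright again on the floor of the lane, keeping the other two jars on their feet; finally slide the blue follower along the lane until the four jars stand close together against the end wall, practically touching. Leave everything else on the counter where it is.

Things in the scene. Friction and masses are not known exactly. Their poses are not given: they have to be found in the camera images.
- lane: fixed dark wooden display lane, 600 mm long along its y, 76 mm wide. Origin on the counter, z up. Floor 6 mm above the counter; two side rims 14 mm above the counter, 66 mm apart (x = -33 to 33 mm). At the +y end a wall 66 mm high, inner face at y = 240 mm; the follower is at the -y end. Between lane and robot, on the board's +y side, the counter is bare and free to work on.
- follower (a joint): slide of the blue follower, m; 0 is farthest from the end wall, growing towards it (+y of the lane) up to 0.285. Its pushing face is at lane y = -255 mm + value, so 495 mm - value is left between follower and end wall; four upright jars side by side take 216 mm.
- follower_fin (a point): middle of the top edge of the follower's blue fin, 80 mm above the counter, 28 mm behind the pushing face. The fin is 12 mm thick across the lane and 44 mm long along it. The face is a blue plate 60 mm wide reaching 70 mm above the counter. Slides with about 2 N of friction and stays where left; push it or pinch the fin.
- jar_olive: square preserve jar, glass body 54 x 54 x 52 mm filled with green olives, paper labels, round black screw lid 48 mm across and 15 mm high; 70 mm tall in all, about 0.22 kg. Origin at mid-height (35 mm above the base) on its axis; z points from base to lid. Starts standing upright in the lane.
- jar_pepper: square preserve jar, glass body 54 x 54 x 52 mm filled with red peppers, paper labels, round black screw lid 48 mm across and 15 mm high; 70 mm tall in all, about 0.22 kg. Origin at mid-height (35 mm above the base) on its axis; z points from base to lid. Starts standing upright in the lane.
- jar_fig: square preserve jar, glass body 54 x 54 x 52 mm filled with dark purple fig jam, paper labels, round black screw lid 48 mm across and 15 mm high; 70 mm tall in all, about 0.22 kg. Origin at mid-height (35 mm above the base) on its axis; z points from base to lid. Starts lying on its side in the lane, roughly along it, with its lid towards the +y (end wall) end.
- jar_honey: square preserve jar, glass body 54 x 54 x 52 mm filled with amber honey, paper labels, round brass screw lid 48 mm across and 15 mm high; 70 mm tall in all, about 0.22 kg. Origin at mid-height (35 mm above the base) on its axis; z points from base to lid. Starts lying on its side in the lane, roughly along it, with its lid towards the -y (follower) end.
- cheese: little red waxed cheese, a flat round 56 mm across and 40 mm high, yellow disc on top, 0.12 kg. Origin at the centre of its underside, z up. Starts standing flat in the lane among the jars.
- board: fixed wooden cheese board 130 x 220 mm, 16 mm thick, long along its own y. Origin at the centre of its underside. One cheese piece lies near its -y end; its +y half is clear.
- wedge_a: pale cheese piece 60 x 45 x 35 mm lying on one end of the board; bystander, leave alone. Origin under its centre.
- tasting_cup: white cup, 68 mm across, 70 mm high, behind the lane; bystander. Origin under its centre.
- olive_bowl: blue bowl, 120 mm across, 45 mm high, behind the lane; bystander. Origin under its centre.
- waxed_wheel: yellow waxed cheese wheel, 116 mm across, 60 mm high, behind the lane; bystander. Origin under its centre.
- price_sign: paper price card 90 mm wide on a dark wooden foot, 66 mm high; bystander. Origin under its centre.
- cracker_carton: cardboard carton 80 x 150 x 50 mm; bystander. Origin under its centre.
- spatula: spatula 200 mm long lying on the counter; bystander.

How it is judged:
On the way, in this order (a step that is already met when the one before it is completed fails the run):
1. the red cheese is out of the lane, flat on the board and let go (x of cheese in the frame of board between -0.06 and 0.06 m and y of cheese in the frame of board between -0.105 and 0.105 m and z of cheese in the frame of board between 0.01 and 0.022 m and angle between cheese's own z axis and vertical below 0.15 rad and contact force between cheese and the fingers below 0.1 N), for 0.2 s.
2. all four jars stand upright on the lane's floor, let go (angle between each of jar_olive, jar_pepper, jar_fig, jar_honey's own z axis and vertical below 0.12 rad and x of jar_olive in the frame of lane between -0.02 and 0.02 m and z of jar_olive in the frame of lane between 0.035 and 0.047 m and x of jar_pepper in the frame of lane between -0.02 and 0.02 m and z of jar_pepper in the frame of lane between 0.035 and 0.047 m and x of jar_fig in the frame of lane between -0.02 and 0.02 m and z of jar_fig in the frame of lane between 0.035 and 0.047 m and x of jar_honey in the frame of lane between -0.02 and 0.02 m and z of jar_honey in the frame of lane between 0.035 and 0.047 m and y of jar_olive in the frame of lane between -0.25 and 0.24 m and y of jar_pepper in the frame of lane between -0.25 and 0.24 m and y of jar_fig in the frame of lane between -0.25 and 0.24 m and y of jar_honey in the frame of lane between -0.25 and 0.24 m and contact force between each of jar_olive, jar_pepper, jar_fig, jar_honey and the fingers below 0.1 N), for 0.2 s.
3. the follower has closed up the row (value of joint follower above 0.267 m), for 0.2 s.
At the end, for the whole second after the job is handed in: The red cheese stands flat on the board (its centre over the board); all four jars are upright (within 7 degrees) on the lane's floor, between follower and end wall, at rest; the follower leaves at most 12 mm of slack in the row (joint above 0.267 m) (x of cheese in the frame of board between -0.06 and 0.06 m and y of cheese in the frame of board between -0.105 and 0.105 m and z of cheese in the frame of board between 0.01 and 0.022 m and angle between cheese's own z axis and vertical below 0.15 rad and angle between each of jar_olive, jar_pepper, jar_fig, jar_honey's own z axis and vertical below 0.12 rad and x of jar_olive in the frame of lane between -0.02 and 0.02 m and z of jar_olive in the frame of lane between 0.035 and 0.047 m and x of jar_pepper in the frame of lane between -0.02 and 0.02 m and z of jar_pepper in the frame of lane between 0.035 and 0.047 m and x of jar_fig in the frame of lane between -0.02 and 0.02 m and z of jar_fig in the frame of lane between 0.035 and 0.047 m and x of jar_honey in the frame of lane between -0.02 and 0.02 m and z of jar_honey in the frame of lane between 0.035 and 0.047 m and y of jar_olive in the frame of lane between -0.25 and 0.24 m and y of jar_pepper in the frame of lane between -0.25 and 0.24 m and y of jar_fig in the frame of lane between -0.25 and 0.24 m and y of jar_honey in the frame of lane between -0.25 and 0.24 m and value of joint follower above 0.267 m and y of each of jar_olive, jar_pepper, jar_fig, jar_honey in the frame of lane above 0.02 m and linear speed of each of jar_olive, jar_pepper, jar_fig, jar_honey, cheese below 0.02 m/s); the robot touches nothing.
It fails at once if a jar that stood at the start was tipped over (angle between any of jar_olive, jar_pepper's own z axis and vertical above 0.6 rad).
It fails at once if a bystander was displaced by more than 30 mm (distance of any of wedge_a, tasting_cup, olive_bowl, waxed_wheel, price_sign, cracker_carton, spatula from where it was at the start of the episode above 0.03 m).
It also fails if it takes over 72 s, if anything falls off the work surface, if the arm or the gripper's body presses on something with over 40 N, if the wrist force passes 120 N, or if a joint passes its speed limit or range.

### The arm

A 7-joint arm with a two-finger parallel gripper is mounted at the origin on the work surface. World frame = base frame: x ahead of the robot, y to its left, z up, the work surface at z = 0. Lengths are in m, angles in rad, forces in N, time in s.
With the tool pointing down it reaches from about 0.425 to 0.8 m from the base axis. Payload 8.3 kg.
Tool frame: the origin (TCP) lies on the centre line of the jaws, within the pads' length; the fingertips stand 11 mm ahead of it and the grasp point (between the pads) lies 8 mm behind it; y points along the fingers, z is the direction in which the jaws open and shut, and the axes are right-handed (so a half turn about y gives the same grasp; the last joint's range is limited). The gripper opens to 85 mm and grips with 20 to 120 N. Pads are 22 mm wide; open, the fingers measure 114 mm over their backs; the gripper's body (76 mm by 85 mm) begins 54 mm behind the grasp point. The pads swing forward as they close: fully open they stand 13 mm farther back than shut.
Start: joints at [1.137, 0.383, 0.016, 1.37, -0.006, 1.388, -0.046], TCP at [0.227, -0.582, 0.242] pointing down, gripper open.
Joint ranges: [-2.95, 2.95], [-0.25, 2.06], [-1.52, 1.56], [0.18, 2.33], [-1.44, 4.58], [0.02, 2.06], [-3.01, 3.01]. Speed limits (rad/s): [2.39, 2.39, 3.01, 3.01, 3.14, 3.14, 3.14].

### API

Orientations are given as [roll, pitch, yaw] about the fixed x, y, z axes, in that order (R = Rz(yaw) Ry(pitch) Rx(roll)).
In Python, from station import sensors, viewer, robot gives the robot as it stands.
- The arm moves only by the tool drive_tool, never from a script. Its arguments are lists of equal length, an entry for each row: "delta_pos": the shift along the tool's x, y, z in cm, a list of three; "rotation": the turn, a rotation vector about the tool's x, y, z in degrees, a list of three; "gripper": the opening, from -1 (shut) to 1 (fully open). A call has 1 to 20 rows; each row is the pose to reach, as a shift and turn from the pose commanded when the call began, along the tool's axes at that moment; what a row does not reach only later rows make up. A row lasts 1/12 s, in which the tool goes at most 41.7 mm and 7.16 degrees, less where a joint would pass 70% of its speed; a pose out of reach is approached as far as the arm can. A call with a gripper value outside its range is refused whole. The fingers move at their own pace and stop on an object; "newtons" is the grip in N (left out, the last holds). Time passes only in rows, so rows that repeat a pose let the fingers close. It gives the time, the measured TCP pose, the force and the opening at its end, in the units of the state.
- sensors.read_state(): the state, without advancing time (a new reading comes with each control period).
- viewer.snapshot(name): name is "side" or "top"; returns a dict with "image" (400x640x3 uint8, blue, green, red), "K" (3x3 intrinsics, pixels), "R" (3x3) and "t" (3): a world point X has camera coordinates R X + t. Camera axes: x right, y down, z forward; pixel columns grow to the right and rows downward; lengths in m; the calibration is good to about 2 mm. A picture is of the moment at which its call begins. There is no depth.
- robot.job_done(): hands the job in, once; it reports no verdict.
Trained networks look in the newest picture that a camera, given by its name, has taken for a name from the list of things; names that differ only in an ending like _2 or _b are one class to them, and where a whole thing is asked for, a point or a joint stands for the part that bears it (a point fixed in the world has none). Each returns a list of dicts, best first, with "p" (0 to 1); they miss things now and then, are a little off and sometimes report something else, mostly with a low value. They report only what shows in the picture. A call takes as long as a camera call.
- viewer.silhouettes(camera, thing): "region" (400x640 bool, what is visible of it) and "position" ([column, row] in pixels, amid what is visible of it).
- viewer.landmark_of(camera, thing): "position" ([column, row] in pixels: a listed point, or the origin of a listed thing).
The state is a dict: "clock": time; "joints": joint angles; "dq": joint speeds; "joint_torque": joint torques, N m; "eef_pos": TCP position; "ee_rot": TCP orientation; "force": force on the tool from outside, world axes, zero at the start; "ft_torque": the same for the moment, N m; "grip_width": finger opening in m.
Only numpy, scipy, OpenCV 4.12 (cv2) and the standard library are available. Lean on these libraries where they do the work, as an engineer would, in place of code of your own. Each camera call takes 0.05 s, during which the arm holds its last target. There are 200 camera calls.

## Working session

There is one attempt and no reset: what is moved stays moved. The work goes in short steps, Python scripts to look and compute and a tool call to move; the robot and the scene stay as the last step left them, time stands still between calls to the robot, and variables do not carry over. Pictures are saved under pics/ and viewed, about 8 in all and at most 12, crops included, and the job is handed in when it is done.

Besides the shell and the picture viewer there is one more tool, called after "Request:" as a command line: name --argument value ..., lists and objects as JSON in quotes. drive_tool: Moves the arm, as the interface text tells. Its arguments: {"type":"object","properties":{"delta_pos":{"type":"array"},"rotation":{"type":"array"},"gripper":{"type":"array"},"newtons":{"type":"number"}},"required":["delta_pos","rotation","gripper"]}

```bash
ls; mkdir -p pics; python3 - <<'E'
from station import sensors, viewer, robot
import cv2,numpy as np
print(sensors.read_state())
for n in("top","side"):
    s=viewer.snapshot(n); cv2.imwrite(f"pics/{n}0.png",s["image"]); print(n,s["K"],s["R"],s["t"])
    for th in["lane","follower_fin","jar_olive","jar_pepper","jar_fig","jar_honey","cheese","board","wedge_a","cracker_carton","price_sign"]:
        print(th,[(np.round(d["position"],1),round(d["p"],2)) for d in viewer.landmark_of(n,th)[:2]])
E
```

```text
pics
{'clock': 0.0, 'joints': array([ 1.13706778,  0.38424685,  0.01634878,  1.37113661, -0.00635781,
        1.38824378, -0.04649651]), 'dq': array([-0.00033465, -0.0011898 , -0.00119019, -0.00125702,  0.00030116,
       -0.0001428 , -0.00033609]), 'joint_torque': array([ 6.47856928e-05, -6.27598643e+01,  8.44166055e-01, -3.71830881e+01,
        1.64679007e-02,  1.40812437e-02,  4.60950923e-05]), 'eef_pos': array([ 0.22638022, -0.58203473,  0.24128118]), 'ee_rot': array([-1.57278447e+00,  2.92009488e-05, -2.77068398e+00]), 'force': array([ 0.41430873, -0.36555693,  0.14981411]), 'ft_torque': array([0.00147516, 0.03158446, 0.0160044 ]), 'grip_width': 0.08545215557992948}
top [[489.47929127   0.         322.65259518]
 [  0.         489.47929127 199.70753509]
 [  0.           0.           1.        ]] [[ 0.066036   -0.99781543  0.00190069]
 [-0.97417015 -0.06488315 -0.21629308]
 [ 0.2159439   0.01243153 -0.97632663]] [-0.0252281   0.60822263  1.19878116]
lane [(array([314. , 210.6]), 0.64)]
follower_fin [(array([414.8, 202.9]), 0.92), (array([274.8, 159.6]), 0.62)]
jar_olive [(array([3
[... 579 characters left out ...]
   0.           1.        ]] [[ 0.89006058 -0.45558456  0.01532567]
 [-0.32993827 -0.6670595  -0.66796135]
 [ 0.31453601  0.58946954 -0.74403815]] [-0.51971713  0.27388701  0.80969026]
lane [(array([318.2, 224.4]), 0.77)]
follower_fin [(array([374. , 283.7]), 0.82)]
jar_olive [(array([316.8, 208.4]), 0.64)]
jar_pepper [(array([290.2, 172.2]), 0.81)]
jar_fig [(array([298.9, 193.6]), 0.81), (array([317.7, 226.1]), 0.24)]
jar_honey [(array([347.7, 261.7]), 0.74)]
cheese [(array([284.1, 300.2]), 0.69)]
board [(array([284.4, 302.5]), 0.83)]
wedge_a [(array([294.9, 321.8]), 0.78)]
cracker_carton [(array([277., 137.]), 0.73)]
price_sign [(array([224.5, 172.7]), 0.56), (array([293.6, 323.7]), 0.46)]
```

```bash
cat > h.py <<'E'
from station import sensors, viewer, robot
import cv2,numpy as np
from scipy.spatial.transform import Rotation as Ro
def snap(n,save=None):
    s=viewer.snapshot(n)
    if save: cv2.imwrite(f"pics/{save}.png",s["image"])
    return s
def ray(s,p,z):  # intersect pixel with plane at height z
    C=-s["R"].T@s["t"]; d=s["R"].T@np.linalg.inv(s["K"])@np.r_[p,1.]
    return C+d*(z-C[2])/d[2]
def proj(s,X):
    c=(s["R"]@np.asarray(X,float).T).T+s["t"]; c=c@s["K"].T; return c[...,:2]/c[...,2:]
def rot(st): return Ro.from_euler("xyz",st["ee_rot"]).as_matrix()
E
python3 - <<'E'
import cv2
im=cv2.imread("pics/top0.png")[120:330,140:500]
cv2.imwrite("pics/top0c.png",cv2.resize(im,None,fx=2.2,fy=2.2,interpolation=cv2.INTER_CUBIC))
im=cv2.imread("pics/side0.png")[100:380,160:460]
cv2.imwrite("pics/side0c.png",cv2.resize(im,None,fx=2.1,fy=2.1,interpolation=cv2.INTER_CUBIC))
E
```

```text
(no output)
```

View pics/top0c.png

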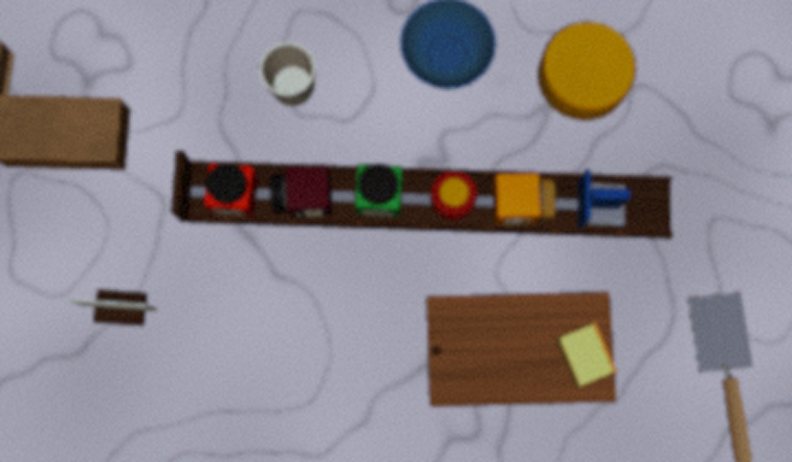

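View pics/side0c.png

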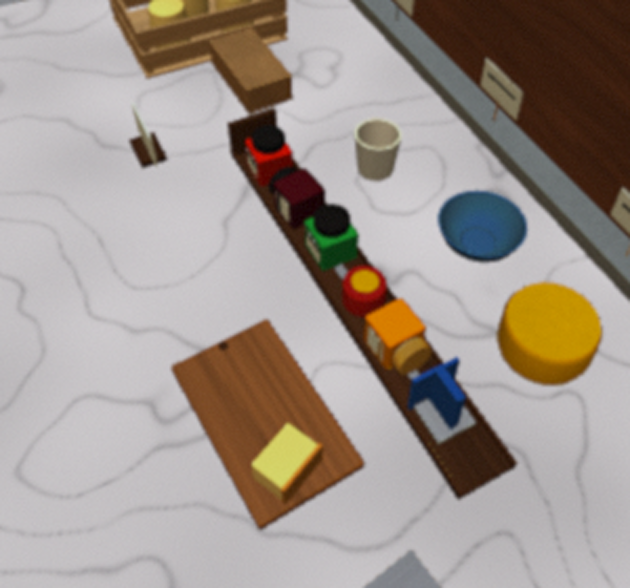

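Top view: from the end wall (left) to the follower come pepper, fig (lid left), olive, cheese, honey (lid right) and the follower at crop column ~590. The board is at crop (430-615, 295-405), with the wedge at its right end and the left half clear. The side view agrees. Next I measure positions.

```bash
python3 - <<'E'
from h import *
S={n:snap(n) for n in("top","side")}
hz=dict(lane=0,follower_fin=.08,jar_olive=.041,jar_pepper=.041,jar_fig=.033,jar_honey=.033,cheese=.006,board=0,wedge_a=.016)
for th,z in hz.items():
    for n in S:
        L=[d for d in viewer.landmark_of(n,th)[:2]]
        print(th,n,[(np.round(ray(S[n],d["position"],z)[:2],3),round(d["p"],2)) for d in L])
# silhouettes: centroid top and min-area rect of lane, board
s=S["top"]
for th,z in dict(lane=.014,board=.016,cheese=.046,jar_fig=.06,jar_honey=.06,jar_olive=.058,jar_pepper=.058,follower_fin=.07).items():
    d=viewer.silhouettes("top",th)
    if not d: print(th,"none");continue
    m=d[0]["region"].astype(np.uint8); c=max(cv2.findContours(m,0,2)[0],key=cv2.contourArea)[:,0,:]
    W=np.array([ray(s,p,z)[:2] for p in c],np.float32); r=cv2.minAreaRect(W)
    print(th,round(d[0]["p"],2),"ctr",np.round(r[0],3),"size",np.round(r[1],3),"ang",round(r[2],1),"bbox",W.min(0).round(3),W.max(0).round(3))
# lane edges projected guess
E
```

```text
lane top [(array([0.59 , 0.036]), 0.57)]
lane side [(array([0.638, 0.442]), 0.58)]
follower_fin top [(array([ 0.611, -0.23 ]), 0.94)]
follower_fin side [(array([ 0.602, -0.229]), 0.74), (array([ 0.573, -0.153]), 0.64)]
jar_olive top [(array([0.604, 0.05 ]), 0.93)]
jar_olive side [(array([0.596, 0.047]), 0.56)]
jar_pepper top [(array([0.588, 0.226]), 0.91)]
jar_pepper side [(array([0.591, 0.215]), 0.73), (array([ 0.587, -0.078]), 0.41)]
jar_fig top [(array([0.586, 0.136]), 0.64)]
jar_fig side [(array([0.587, 0.137]), 0.76)]
jar_honey top [(array([ 0.605, -0.123]), 0.84)]
jar_honey side [(array([ 0.593, -0.123]), 0.89)]
cheese top [(array([ 0.594, -0.037]), 0.83)]
cheese side [(array([ 0.598, -0.06 ]), 0.8)]
board top [(array([ 0.421, -0.137]), 0.72)]
board side []
wedge_a top [(array([ 0.417, -0.218]), 0.56)]
wedge_a side []
lane none
board 0.56 ctr [ 0.422 -0.136] size [0.13  0.219] ang 5.1 bbox [ 0.348 -0.249] [ 0.495 -0.024]
cheese 0.63 ctr [ 0.597 -0.13 ] size [0.061 0.072] ang 3.8 bbox [ 0.564 -0.166] [ 0.628 -0.093]
jar_fig 0.76 ctr [0.584 0.133] size [0.061 0.07 ] ang 4.6 bbox [0.553 0.097] [0.616 0.17 ]
jar_honey 0.62 ctr [ 0.592 -0.13 ] size [0.059 0.068] ang 2.7 bbox [ 0.563 -0.164] [ 0.622 -0.095]
jar_olive 0.75 ctr [0.593 0.043] size [0.061 0.054] ang 3.8 bbox [0.562 0.016] [0.624 0.07 ]
jar_pepper 0.63 ctr [0.582 0.217] size [0.061 0.06 ] ang 3.8 bbox [0.551 0.187] [0.612 0.247]
follower_fin 0.98 ctr [ 0.597 -0.219] size [0.066 0.059] ang 1.8 bbox [ 0.563 -0.249] [ 0.629 -0.189]
```

```bash
python3 - <<'E'
from h import *
s=snap("top"); im=s["image"].astype(int); print("C",-s["R"].T@s["t"])
roi=np.zeros(im.shape[:2],bool); roi[185:232,215:450]=1
m=((im.max(2)<95)&roi).astype(np.uint8)
def fit(which,z):
    P=[]
    for c in range(230,442):
        r=np.flatnonzero(m[:,c])
        if len(r)>5:P.append((c,r[-1]+.5 if which else r[0]-.5))
    P=np.array(P,np.float32)
    if 1:
        k=np.polyfit(P[:,0],P[:,1],1)
        for _ in range(10):
            e=P[:,1]-np.polyval(k,P[:,0]); g=abs(e-np.median(e))<0.8; k=np.polyfit(P[g,0],P[g,1],1)
    a=[ray(s,(c,np.polyval(k,c)),z)[:2] for c in(225,445)]
    print(which,g.mean(),a, "slope",(a[0]-a[1])[0]/(a[0]-a[1])[1])
fit(1,0.0);fit(1,.014);fit(0,.014)
ys,xs=np.nonzero(m[:, :]); print(xs.min(),xs.max())
r=np.flatnonzero(m[:,436]);print(r)
for row in(200,210,215,220):
    r=np.flatnonzero(m[row]); print(row,r[0],r[-1],ray(s,(r[0]-.5,row),.066)[:2],ray(s,(r[-1]+.5,row),.014)[:2])
E
```

```text
C [ 3.35308811e-01 -6.12278314e-04  1.30200427e+00]
1 1.0 [array([0.54857785, 0.27507492]), array([ 0.56741039, -0.31773238])] slope -0.03176840854796972
1 1.0 [array([0.54628464, 0.27211055]), array([ 0.56491468, -0.3143225 ])] slope -0.03176840854796984
0 0.7912621359223301 [array([0.62164737, 0.28037248]), array([ 0.64106793, -0.31340494])] slope -0.03270680719627117
218 445
[200 201 202 203 204 205 206 207 208 209 210 211 212 213 214 215 216 217
 218 219 220 221 222 223 224 225 226 227]
200 219 443 [0.59002351 0.28370982] [ 0.64103645 -0.30936487]
210 218 444 [0.56363718 0.2833264 ] [ 0.61369041 -0.31239406]
215 218 444 [0.55061821 0.28185558] [ 0.6000206  -0.31256178]
220 223 444 [0.53850745 0.26761578] [ 0.58641213 -0.31272874]
```

```bash
python3 - <<'E'
from h import *
s=snap("top"); h=cv2.cvtColor(s["image"],cv2.COLOR_BGR2HSV)
def blob(lo,hi,box,z,nm):
    m=cv2.inRange(h,lo,hi); k=np.zeros_like(m);k[box[1]:box[3],box[0]:box[2]]=255; m&=k
    ys,xs=np.nonzero(m); c=(xs.mean(),ys.mean()); print(nm,len(xs),np.round(c,1),ray(s,c,z).round(4),"ext",ray(s,(xs.min()-.5,c[1]),z)[1].round(3),ray(s,(xs.max()+.5,c[1]),z)[1].round(3))
blob((18,120,100),(32,255,255),(330,195,360,222),.046,"cheese disc")
blob((8,120,150),(28,255,255),(362,195,387,222),.060,"honey body")
blob((0,0,0),(180,255,60),(300,193,325,216),.076,"olive lid")
blob((0,0,0),(180,255,60),(232,193,254,215),.076,"pepper lid")
blob((100,100,40),(130,255,255),(400,190,432,225),.08,"follower")
blob((150,80,30),(180,255,120),(265,193,292,218),.060,"fig body")
E
```

```text
cheese disc 117 [345.9 206.8] [ 0.5981 -0.0468  0.046 ] ext -0.03 -0.064
honey body 349 [375.3 208.1] [ 0.5969 -0.1224  0.06  ] ext -0.097 -0.149
olive lid 320 [311.6 203.8] [0.5939 0.0426 0.076 ] ext 0.073 0.01
pepper lid 265 [241.6 202.4] [0.5858 0.2216 0.076 ] ext 0.248 0.196
follower 228 [412.5 209.2] [ 0.5961 -0.215   0.08  ] ext -0.19 -0.251
fig body 384 [279.2 205.2] [0.5879 0.1266 0.06  ] ext 0.154 0.097
```

Request:
drive_tool --delta_pos '[[-53.9,4,-36.4],[-53.9,4,-36.4],[-53.9,4,-36.4],[-53.9,4,-36.4],[-53.9,4,-36.4],[-53.9,4,-36.4],[-53.9,4,-36.4],[-53.9,4,-36.4],[-53.9,4,-36.4],[-53.9,4,-36.4],[-53.9,4,-36.4],[-53.9,4,-36.4],[-53.9,4,-36.4],[-53.9,4,-36.4],[-53.9,4,-36.4],[-53.9,4,-36.4],[-53.9,4,-36.4],[-53.9,4,-36.4],[-53.9,4,-36.4]]' --rotation '[[0,-70.6,0],[0,-70.6,0],[0,-70.6,0],[0,-70.6,0],[0,-70.6,0],[0,-70.6,0],[0,-70.6,0],[0,-70.6,0],[0,-70.6,0],[0,-70.6,0],[0,-70.6,0],[0,-70.6,0],[0,-70.6,0],[0,-70.6,0],[0,-70.6,0],[0,-70.6,0],[0,-70.6,0],[0,-70.6,0],[0,-70.6,0]]' --gripper '[1,1,1,1,1,1,1,1,1,1,1,1,1,1,1,1,1,1,1]' --newtons 25

```text
clock: 4.28
eef_pos: [0.5968, -0.0485, 0.2021]
ee_rot: [-1.571, -0.0, -1.539]
force: [-0.2, -0.4, 0.4]
grip_width: 0.0852
```

Request:
drive_tool --delta_pos '[[-0.1,4,0],[-0.1,8,0],[-0.1,12,0],[-0.1,15,0],[-0.1,17,0],[-0.1,17.2,0],[-0.1,17.2,0],[-0.1,17.2,0],[-0.1,17.2,0],[-0.1,17.2,0],[-0.1,17.2,0],[-0.1,17.2,0],[-0.1,16,0],[-0.1,13,0],[-0.1,9,0],[-0.1,7,0],[-0.1,7,0]]' --rotation '[[0,0,0],[0,0,0],[0,0,0],[0,0,0],[0,0,0],[0,0,0],[0,0,0],[0,0,0],[0,0,0],[0,0,0],[0,0,0],[0,0,0],[0,0,0],[0,0,0],[0,0,0],[0,0,0],[0,0,0]]' --gripper '[1,1,1,1,1,1,-1,-1,-1,-1,-1,-1,-1,-1,-1,-1,-1]' --newtons 25

```text
clock: 5.7
eef_pos: [0.6003, -0.0464, 0.1398]
ee_rot: [-1.56, -0.001, -1.538]
force: [0.9, -0.1, -0.4]
grip_width: 0.0548
```

Request:
drive_tool --delta_pos '[[0.8,0,-4],[1.7,0,-8],[2.5,0,-12],[3.3,0,-15.5],[3.3,0,-16.3],[3.3,2,-16.3],[3.3,5,-16.3],[3.3,7,-16.3],[3.3,8.5,-16.3],[3.3,9,-16.3],[3.3,9,-16.3],[3.3,9,-16.3],[3.3,9,-16.3],[3.3,9,-16.3],[3.3,9,-16.3],[3.3,8.5,-16.3],[3.3,6,-16.3],[3.3,2,-16.3],[3.3,-2,-16.3]]' --rotation '[[0,0,0],[0,0,0],[0,0,0],[0,0,0],[0,0,0],[0,0,0],[0,0,0],[0,0,0],[0,0,0],[0,0,0],[0,0,0],[0,0,0],[0,0,0],[0,0,0],[0,0,0],[0,0,0],[0,0,0],[0,0,0],[0,0,0]]' --gripper '[-1,-1,-1,-1,-1,-1,-1,-1,-1,-1,-1,1,1,1,1,1,1,1,1]'

```text
clock: 7.28
eef_pos: [0.434, -0.0846, 0.1533]
ee_rot: [-1.573, 0.002, -1.538]
force: [2.0, -0.9, 0.1]
grip_width: 0.0853
```

Request:
drive_tool --delta_pos '[[1,-3,2],[2,-6,6],[3,-9,10],[4,-10,13],[5,-10,16.3],[5,-10,16.3],[5,-10,16.3],[5,-10,16.3],[5,-10,16.3],[5,-10,16.3],[5,-10,16.3],[5,-10,16.3]]' --rotation '[[0,0,0],[0,0,-6],[0,0,-12],[0,0,-19],[0,0,-26],[0,0,-33],[0,0,-40],[0,0,-47],[0,0,-54],[0,0,-60],[0,0,-60],[0,0,-60]]' --gripper '[1,1,1,1,1,1,1,1,1,1,1,1]'

```text
clock: 8.28
eef_pos: [0.5995, -0.1286, 0.2509]
ee_rot: [-1.578, -1.044, -1.531]
force: [0.0, -0.3, 0.2]
grip_width: 0.0852
```

```bash
python3 - <<'E'
from h import *
st=sensors.read_state(); print(st["joints"].round(2),st["clock"]); print(rot(st).round(3))
s=snap("top","t1")
h=cv2.cvtColor(s["image"],cv2.COLOR_BGR2HSV)
print([(ray(s,d["position"],.016).round(3)) for d in viewer.landmark_of("top","cheese")[:2]])
E
```

```text
[-0.03  0.52 -0.42  1.59  1.12  1.68 -0.66] 8.2833
[[ 0.02   0.028  0.999]
 [-0.502 -0.864  0.034]
 [ 0.865 -0.502 -0.003]]
[array([ 0.436, -0.079,  0.016])]
```

```bash
cat >> h.py <<'E'
def RT(tilt,yaw=-1.539): # tool down with yaw, then turned tilt deg about its z
    return Ro.from_euler("xyz",[-np.pi/2,0,yaw])*Ro.from_rotvec([0,0,np.radians(tilt)])
def plan(p0,R0,*targets):  # print rows (cm, deg) rel. to commanded pose p0,R0
    for p,R in targets:
        print((R0.inv().apply(np.array(p)-p0)*100).round(1), np.degrees((R0.inv()*R).as_rotvec()).round(1))
E
python3 - <<'E'
from h import *
P=lambda *a:np.array(a)
# TCP is 8 mm ahead of grasp pt along tool y
def tcp(g,R): return np.array(g)+R.apply([0,.008,0])
A=RT(20);B=RT(-60)
g=P(.598,-.131,.042)
print("tcp A",tcp(g,A))
plan(P(.600,-.130,.251),RT(-60),(tcp(g+[0,0,.12],A),A),(tcp(g,A),A))
p=tcp(g,A);print("lift");plan(p,A,(p+[0,0,.16],A))
E
```

```text
tcp A [ 0.59791301 -0.12826522  0.03448246]
[-8.4  4.7 -0.2] [ 0.  0. 80.]
[-18.8  10.7  -0.2] [ 0.  0. 80.]
lift
[ -5.5 -15.    0. ] [0. 0. 0.]
```

Request:
drive_tool --delta_pos '[[-2,1.2,0],[-4,2.4,-0.1],[-6,3.6,-0.1],[-8.4,4.7,-0.2],[-8.4,4.7,-0.2],[-8.4,4.7,-0.2],[-8.4,4.7,-0.2],[-8.4,4.7,-0.2],[-8.4,4.7,-0.2],[-8.4,4.7,-0.2],[-8.4,4.7,-0.2],[-8.4,4.7,-0.2],[-8.4,4.7,-0.2],[-11,6.2,-0.2],[-14,7.9,-0.2],[-17,9.7,-0.2],[-18.8,10.7,-0.2],[-18.8,10.7,-0.2],[-18.8,10.7,-0.2]]' --rotation '[[0,0,7],[0,0,14],[0,0,21],[0,0,28],[0,0,35],[0,0,42],[0,0,49],[0,0,56],[0,0,63],[0,0,70],[0,0,77],[0,0,80],[0,0,80],[0,0,80],[0,0,80],[0,0,80],[0,0,80],[0,0,80],[0,0,80]]' --gripper '[1,1,1,1,1,1,1,1,1,1,1,1,1,1,1,1,1,1,1]'

```text
clock: 9.97
eef_pos: [0.5979, -0.1285, 0.0372]
ee_rot: [-1.569, 0.348, -1.538]
force: [0.2, 0.7, 0.5]
grip_width: 0.0854
```

```bash
python3 - <<'E'
from h import *
s=snap("side"); st=sensors.read_state(); print(st["eef_pos"],st["ee_rot"],st["force"])
cv2.imwrite("pics/s2.png",cv2.resize(s["image"][150:380,200:480],None,fx=2.4,fy=2.4))
E
```

```text
[ 0.59897203 -0.12864144  0.03856036] [-1.56705074  0.3475205  -1.5372968 ] [ 1.12472625 -0.14462328 -0.09380304]
```

View pics/s2.png

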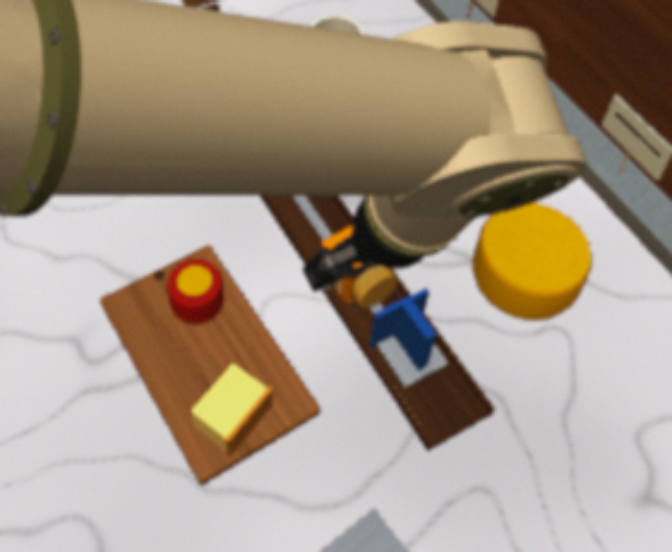

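Cheese stands flat on the board at about (195,288); the gripper straddles the honey jar at about (350,270), clear of the follower.

Request:
drive_tool --delta_pos '[[0,0,0],[0,0,0],[0,0,0],[0,0,0],[0,0,0],[0,0,0],[-0.7,-2,0],[-1.8,-5,0],[-3.3,-9,0],[-4.8,-13,0],[-5.5,-15,0],[-5.5,-15,0],[-5.5,-15,0]]' --rotation '[[0,0,0],[0,0,0],[0,0,0],[0,0,0],[0,0,0],[0,0,0],[0,0,0],[0,0,0],[0,0,0],[0,0,0],[0,0,0],[0,0,0],[0,0,0]]' --gripper '[-1,-1,-1,-1,-1,-1,-1,-1,-1,-1,-1,-1,-1]' --newtons 40

```text
clock: 11.1
eef_pos: [0.5985, -0.1284, 0.198]
ee_rot: [-1.567, 0.347, -1.537]
force: [-0.4, -0.6, -2.3]
grip_width: 0.054
```

```bash
python3 - <<'E'
from h import *
P=lambda *a:np.array(a)
def tcp(g,R): return np.array(g)+R.apply([0,.008,0])
A=RT(20);p=tcp(P(.598,-.131,.042),A)+[0,0,.16]
# jar in tool frame: jar origin at lying (.598,-.132,.033); lid dir -y(lane)
Rl=Ro.from_euler("z",.032)
R0=RT(20); g0=tcp(P(.598,-.131,.042),R0)
o=P(.598,-.132,.033); off=R0.inv().apply(o-g0)
for t in(-60,-65,-70):
    B=RT(t)
    # lid axis
    ax=(B*R0.inv()).apply(Rl.apply([0,-1,0])); 
    tgt=P(.600,-.150,.041)
    pb=tgt-B.apply(off); print(t,"axis",ax.round(3),"tcp",pb.round(4),"grasp",(pb-B.apply([0,.008,0])).round(4))
    plan(p,A,(pb+[0,0,.12],B),(pb+[0,0,.005],B),(pb,B))
E
```

```text
-60 axis [ 0.006 -0.174  0.985] tcp [ 0.6    -0.1479  0.0376] grasp [ 0.5997 -0.141   0.0416]
[3.1 2.8 0.1] [  0.  -0. -80.]
[ 7.  13.6  0.1] [  0.  -0. -80.]
[ 7.2 14.1  0.1] [  0.  -0. -80.]
-65 axis [ 0.003 -0.087  0.996] tcp [ 0.6    -0.1482  0.0374] grasp [ 0.5997 -0.141   0.0408]
[3.1 2.8 0.1] [  0.   0. -85.]
[ 7.1 13.6  0.1] [  0.   0. -85.]
[ 7.3 14.1  0.1] [  0.   0. -85.]
-70 axis [0. 0. 1.] tcp [ 0.6    -0.1485  0.0373] grasp [ 0.5997 -0.141   0.04  ]
[3.2 2.8 0.1] [ -0.   0. -90.]
[ 7.1 13.6  0.1] [ -0.   0. -90.]
[ 7.3 14.1  0.1] [ -0.   0. -90.]
```

Request:
drive_tool --delta_pos '[[0.3,0.2,0],[0.6,0.4,0],[0.9,0.6,0],[1.2,0.8,0.1],[1.5,1,0.1],[1.8,1.2,0.1],[2.1,1.4,0.1],[2.4,1.6,0.1],[2.7,1.8,0.1],[3,2,0.1],[3.4,2.2,0.1],[3.7,2.2,0.1],[3.7,2.2,0.1],[4.7,5,0.1],[5.7,7.8,0.1],[6.5,10,0.1],[6.9,11,0.1],[6.9,11,0.1],[6.9,11,0.1]]' --rotation '[[0,0,-7],[0,0,-14],[0,0,-21],[0,0,-28],[0,0,-35],[0,0,-42],[0,0,-49],[0,0,-56],[0,0,-63],[0,0,-70],[0,0,-77],[0,0,-80],[0,0,-80],[0,0,-80],[0,0,-80],[0,0,-80],[0,0,-80],[0,0,-80],[0,0,-80]]' --gripper '[-1,-1,-1,-1,-1,-1,-1,-1,-1,-1,-1,-1,-1,-1,-1,-1,-1,-1,-1]'

```text
clock: 12.68
eef_pos: [0.5994, -0.156, 0.0692]
ee_rot: [-1.572, -1.047, -1.539]
force: [-0.8, -0.5, -1.0]
grip_width: 0.0538
```

```bash
python3 - <<'E'
from h import *
st=sensors.read_state(); print(st["eef_pos"],st["ee_rot"],st["force"],st["joints"].round(2))
s=snap("side"); 
cv2.imwrite("pics/s3.png",cv2.resize(s["image"][150:380,200:480],None,fx=2.4,fy=2.4))
E
```

```text
[ 0.59941922 -0.15599125  0.06921229] [-1.57159112 -1.04656228 -1.538903  ] [-0.84361242 -0.49519707 -0.95809912] [-0.03  0.76 -0.35  1.68  1.21  1.51 -0.93]
```

View pics/s3.png

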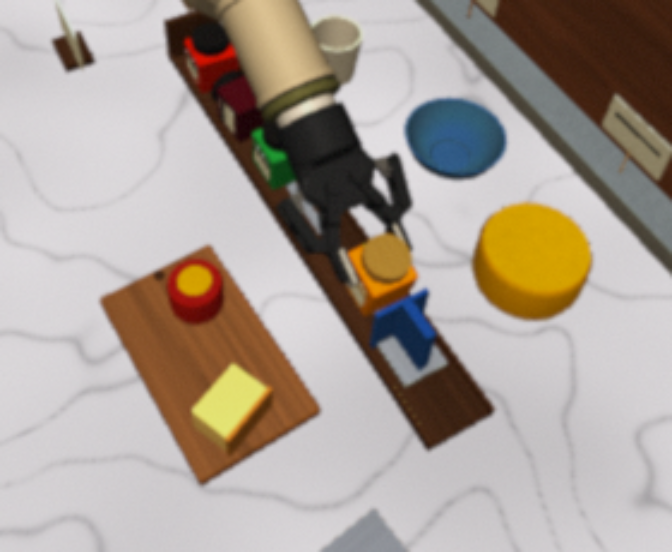

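Honey is held nearly upright above its place (crop 380,275), with the wrist above the olive jar (crop 272,155). Lowering gently.

Request:
drive_tool --delta_pos '[[-0.9,0.5,0],[-1.7,1,0],[-2.1,1.2,0],[-2.1,1.2,0],[-2.1,1.2,0]]' --rotation '[[0,0,0],[0,0,0],[0,0,0],[0,0,0],[0,0,0]]' --gripper '[-1,-1,-1,-1,-1]'

```text
clock: 13.15
eef_pos: [0.5997, -0.1553, 0.0449]
ee_rot: [-1.57, -1.048, -1.539]
force: [1.0, -0.4, 1.2]
grip_width: 0.0535
```

Request:
drive_tool --delta_pos '[[-0.1,0.05,0],[-0.2,0.1,0],[-0.2,0.1,0]]' --rotation '[[0,0,0],[0,0,0],[0,0,0]]' --gripper '[-1,-1,-1]'

```text
clock: 13.4
eef_pos: [0.5997, -0.1551, 0.0443]
ee_rot: [-1.567, -1.05, -1.542]
force: [-3.4, 4.5, 11.7]
grip_width: 0.0539
```

Request:
drive_tool --delta_pos '[[0.1,0,0],[0.1,0,0],[0.1,0,0],[0.1,0,0],[0.1,0,0],[1.7,-1,0],[4.3,-2.5,0],[7.8,-4.5,0],[11.2,-6.5,0],[13.8,-8,0],[13.8,-8,0]]' --rotation '[[0,0,0],[0,0,0],[0,0,0],[0,0,0],[0,0,0],[0,0,0],[0,0,0],[0,0,0],[0,0,0],[0,0,0],[0,0,0]]' --gripper '[1,1,1,1,1,1,1,1,1,1,1]'

```text
clock: 14.32
eef_pos: [0.6016, -0.1544, 0.2091]
ee_rot: [-1.55, -1.047, -1.557]
force: [0.6, -0.5, 0.6]
grip_width: 0.0852
```

```bash
python3 - <<'E'
from h import *
s=snap("side"); 
cv2.imwrite("pics/s4.png",cv2.resize(s["image"][100:380,180:480],None,fx=2.1,fy=2.1))
for n in("side",):
  for th in("jar_honey",):print([(ray(s,d["position"],.041).round(3),d["p"]) for d in viewer.landmark_of(n,th)[:2]])
E
```

```text
[(array([ 0.595, -0.159,  0.041]), 0.95)]
```

View pics/s4.png

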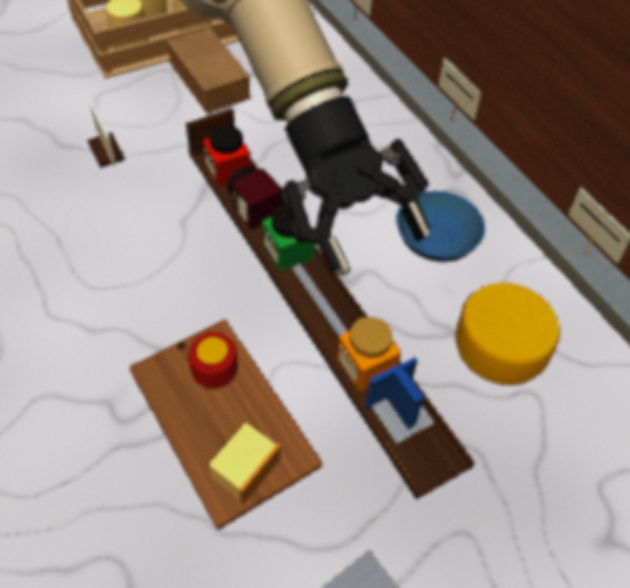

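Honey stands upright (crop 370,350), all else is in place. Next I shift the olive jar toward the honey to make room for standing the fig.

```bash
python3 - <<'E'
from h import *
P=lambda *a:np.array(a)
A=RT(20);p=P(.598,-.131,.042)+A.apply([0,.008,0])+[0,0,.16]
p=p+A.apply([.069,.11,.001]);B=RT(-60)
p=p+B.apply(np.array([-2.1-.2+13.8,1.2+.1-8,0])/100); print("cmd",p,sensors.read_state()["eef_pos"],sensors.read_state()["ee_rot"])
V=RT(0)
plan(p,B,(P(.593,.043,.20),V),(P(.593,.043,.036),V))
plan(P(.593,.043,.036),V,(P(.593,.043,.056),V),(P(.597,-.085,.056),V),(P(.597,-.085,.0365),V),(P(.597,-.085,.2),V))
E
```

```text
cmd [ 0.5997611  -0.15491281  0.2006098 ] [ 0.59982712 -0.15476642  0.20326673] [-1.5643243  -1.04656309 -1.54432941]
[-10.  -17.1  -0. ] [-0.  0. 60.]
[-24.2  -8.9  -0. ] [-0.  0. 60.]
[-0. -2.  0.] [0. 0. 0.]
[12.8 -2.  -0. ] [0. 0. 0.]
[12.8 -0.1 -0. ] [0. 0. 0.]
[ 12.8 -16.4  -0. ] [0. 0. 0.]
```

Request:
drive_tool --delta_pos '[[-1.1,-1.9,0],[-2.2,-3.8,0],[-3.3,-5.7,0],[-4.4,-7.6,0],[-5.5,-9.5,0],[-6.6,-11.4,0],[-7.7,-13.3,0],[-8.8,-15.2,0],[-10,-17.1,0],[-10,-17.1,0],[-10,-17.1,0],[-13,-15.4,0],[-16.5,-13.3,0],[-20,-11.3,0],[-22.5,-9.9,0],[-24.2,-8.9,0],[-24.2,-8.9,0],[-24.2,-8.9,0]]' --rotation '[[0,0,7],[0,0,14],[0,0,21],[0,0,28],[0,0,35],[0,0,42],[0,0,49],[0,0,56],[0,0,60],[0,0,60],[0,0,60],[0,0,60],[0,0,60],[0,0,60],[0,0,60],[0,0,60],[0,0,60],[0,0,60]]' --gripper '[1,1,1,1,1,1,1,1,1,1,1,1,1,1,1,1,1,1]'

```text
clock: 15.92
eef_pos: [0.5918, 0.0433, 0.0355]
ee_rot: [-1.574, -0.001, -1.537]
force: [0.3, -0.3, 1.4]
grip_width: 0.0855
```

Request:
drive_tool --delta_pos '[[0,0,0],[0,0,0],[0,0,0],[0,0,0],[0,0,0],[0,0,0],[0,-0.8,0],[0,-2,0],[0,-2,0]]' --rotation '[[0,0,0],[0,0,0],[0,0,0],[0,0,0],[0,0,0],[0,0,0],[0,0,0],[0,0,0],[0,0,0]]' --gripper '[-1,-1,-1,-1,-1,-1,-1,-1,-1]'

```text
clock: 16.67
eef_pos: [0.5943, 0.0433, 0.0598]
ee_rot: [-1.567, -0.0, -1.539]
force: [1.4, 1.8, -2.1]
grip_width: 0.0531
```

Request:
drive_tool --delta_pos '[[2,0,0],[4.5,0,0],[7,0,0],[9.5,0,0],[11.5,0,0],[12.8,0,0],[12.8,0,0],[12.8,0.7,0],[12.8,1.4,0],[12.8,1.8,0],[12.8,1.9,0],[12.8,1.9,0],[12.8,1.9,0]]' --rotation '[[0,0,0],[0,0,0],[0,0,0],[0,0,0],[0,0,0],[0,0,0],[0,0,0],[0,0,0],[0,0,0],[0,0,0],[0,0,0],[0,0,0],[0,0,0]]' --gripper '[-1,-1,-1,-1,-1,-1,-1,-1,-1,-1,-1,-1,-1]'

```text
clock: 17.75
eef_pos: [0.5966, -0.0827, 0.0389]
ee_rot: [-1.572, 0.0, -1.536]
force: [-9.2, 0.7, 15.4]
grip_width: 0.0533
```

```bash
python3 - <<'E'
from h import *
P=lambda *a:np.array(a)
V=RT(0);A=RT(-20);B=RT(60)
tcp=lambda g,R: np.array(g)+R.apply([0,.008,0])
p=P(.597,-.085,.0365+.12)
g=P(.589,.134,.042); a=tcp(g,A); print("tcpA",a)
plan(p,V,(a+[0,0,.13],A),(a,A))
print("lift");plan(a,A,(a+[0,0,.16],A))
Rl=Ro.from_euler("z",.032); o=P(.589,.135,.033); off=A.inv().apply(o-a)
tgt=P(.589,.158,.0452); pb=tgt-B.apply(off); print("pb",pb,(B*A.inv()).apply(Rl.apply([0,1,0])))
q=a+[0,0,.16]
plan(q,A,(pb+[0,0,.12],B),(pb+[0,0,.03],B)); plan(pb+[0,0,.03],B,(pb,B))
E
```

```text
tcpA [0.58908699 0.13126522 0.03448246]
[-21.6  -0.8  -0.1] [  0.   0. -20.]
[-21.6  12.2  -0.1] [  0.   0. -20.]
lift
[  5.5 -15.    0. ] [0. 0. 0.]
pb [0.58903526 0.15589143 0.04177852] [-0.00572401  0.17355393  0.98480773]
[-3.4  2.2  0.1] [ 0.  0. 80.]
[-6.5 10.7  0.1] [ 0.  0. 80.]
[ 2.6  1.5 -0. ] [0. 0. 0.]
```

Request:
drive_tool --delta_pos '[[0,0,0],[0,0,0],[0,0,0],[0,0,0],[0,-0.5,0],[0,-3,0],[0,-7,0],[0,-11,0],[0,-12,0],[0,-12,0]]' --rotation '[[0,0,0],[0,0,0],[0,0,0],[0,0,0],[0,0,0],[0,0,0],[0,0,0],[0,0,0],[0,0,0],[0,0,0]]' --gripper '[1,1,1,1,1,1,1,1,1,1]'

```text
clock: 18.58
eef_pos: [0.5997, -0.0845, 0.1629]
ee_rot: [-1.563, -0.001, -1.538]
force: [0.7, 0.2, -0.5]
grip_width: 0.0857
```

Request:
drive_tool --delta_pos '[[-4,-0.8,0],[-8,-0.8,0],[-12,-0.8,0],[-16,-0.8,0],[-20,-0.8,-0.1],[-21.6,-0.8,-0.1],[-21.6,-0.8,-0.1],[-21.6,3,-0.1],[-21.6,7,-0.1],[-21.6,10.5,-0.1],[-21.6,12.2,-0.1],[-21.6,12.2,-0.1],[-21.6,12.2,-0.1]]' --rotation '[[0,0,-4],[0,0,-9],[0,0,-14],[0,0,-20],[0,0,-20],[0,0,-20],[0,0,-20],[0,0,-20],[0,0,-20],[0,0,-20],[0,0,-20],[0,0,-20],[0,0,-20]]' --gripper '[1,1,1,1,1,1,1,1,1,1,1,1,1]'

```text
clock: 19.67
eef_pos: [0.5891, 0.1304, 0.0358]
ee_rot: [-1.572, -0.35, -1.539]
force: [0.1, -0.1, 0.9]
grip_width: 0.0857
```

```bash
python3 - <<'E'
from h import *
s=snap("side"); 
cv2.imwrite("pics/s5.png",cv2.resize(s["image"][100:380,180:480],None,fx=2.1,fy=2.1))
E
```

```text
(no output)
```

View pics/s5.png

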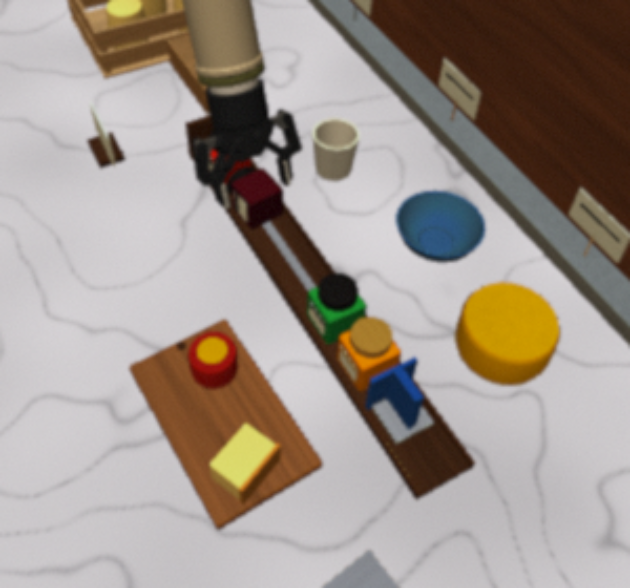

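Olive upright next to honey (crop 337,305); gripper straddles fig (crop 240,185), pepper behind it untouched.

Request:
drive_tool --delta_pos '[[0,0,0],[0,0,0],[0,0,0],[0,0,0],[0,0,0],[0,0,0],[0.7,-2,0],[1.8,-5,0],[3.3,-9,0],[4.8,-13,0],[5.5,-15,0],[5.5,-15,0],[5.5,-15,0]]' --rotation '[[0,0,0],[0,0,0],[0,0,0],[0,0,0],[0,0,0],[0,0,0],[0,0,0],[0,0,0],[0,0,0],[0,0,0],[0,0,0],[0,0,0],[0,0,0]]' --gripper '[-1,-1,-1,-1,-1,-1,-1,-1,-1,-1,-1,-1,-1]' --newtons 40

```text
clock: 20.8
eef_pos: [0.5899, 0.1312, 0.198]
ee_rot: [-1.566, -0.348, -1.54]
force: [0.4, -0.5, -2.6]
grip_width: 0.0548
```

Request:
drive_tool --delta_pos '[[-0.3,0.2,0],[-0.6,0.4,0],[-0.9,0.6,0],[-1.2,0.8,0.1],[-1.5,1,0.1],[-1.8,1.2,0.1],[-2.1,1.4,0.1],[-2.4,1.6,0.1],[-2.7,1.8,0.1],[-3,2,0.1],[-3.4,2.2,0.1],[-3.4,2.2,0.1],[-3.4,2.2,0.1],[-3.4,2.2,0.1]]' --rotation '[[0,0,7],[0,0,14],[0,0,21],[0,0,28],[0,0,35],[0,0,42],[0,0,49],[0,0,56],[0,0,63],[0,0,70],[0,0,77],[0,0,80],[0,0,80],[0,0,80]]' --gripper '[-1,-1,-1,-1,-1,-1,-1,-1,-1,-1,-1,-1,-1,-1]'

```text
clock: 21.97
eef_pos: [0.5888, 0.1545, 0.1616]
ee_rot: [-1.578, 1.047, -1.546]
force: [0.2, 1.0, -0.7]
grip_width: 0.0545
```

Request:
drive_tool --delta_pos '[[2,1.2,0],[4.5,2.6,0],[7,4.1,0],[8.8,5.1,0],[9.8,5.7,0],[9.8,5.7,0],[9.8,5.7,0]]' --rotation '[[0,0,0],[0,0,0],[0,0,0],[0,0,0],[0,0,0],[0,0,0],[0,0,0]]' --gripper '[-1,-1,-1,-1,-1,-1,-1]'

```text
clock: 22.55
eef_pos: [0.5896, 0.1565, 0.0513]
ee_rot: [-1.569, 1.047, -1.535]
force: [0.8, -0.6, -0.4]
grip_width: 0.0546
```

Request:
drive_tool --delta_pos '[[0.2,0.1,0],[0.4,0.2,0],[0.5,0.3,0],[0.5,0.3,0]]' --rotation '[[0,0,0],[0,0,0],[0,0,0],[0,0,0]]' --gripper '[-1,-1,-1,-1]'

```text
clock: 22.88
eef_pos: [0.5896, 0.1555, 0.0444]
ee_rot: [-1.569, 1.047, -1.538]
force: [-0.0, -0.3, -1.7]
grip_width: 0.0549
```

Request:
drive_tool --delta_pos '[[0.1,0.05,0],[0.2,0.1,0],[0.2,0.1,0]]' --rotation '[[0,0,0],[0,0,0],[0,0,0]]' --gripper '[-1,-1,-1]'

```text
clock: 23.13
eef_pos: [0.5896, 0.1554, 0.0421]
ee_rot: [-1.571, 1.048, -1.539]
force: [0.5, -0.6, 0.1]
grip_width: 0.0547
```

Request:
drive_tool --delta_pos '[[0.1,0.1,0],[0.15,0.1,0],[0.15,0.1,0],[0.15,0.1,0],[0.15,0.1,0],[0.15,0.1,0],[0,0,0],[-1.7,-1,0],[-4.3,-2.5,0],[-7.8,-4.5,0],[-11.2,-6.5,0],[-13.8,-8,0],[-13.8,-8,0]]' --rotation '[[0,0,0],[0,0,0],[0,0,0],[0,0,0],[0,0,0],[0,0,0],[0,0,0],[0,0,0],[0,0,0],[0,0,0],[0,0,0],[0,0,0],[0,0,0]]' --gripper '[-1,-1,1,1,1,1,1,1,1,1,1,1,1]'

```text
clock: 24.22
eef_pos: [0.5913, 0.1565, 0.2086]
ee_rot: [-1.553, 1.047, -1.523]
force: [0.5, 1.5, -0.1]
grip_width: 0.0855
```

```bash
python3 - <<'E'
from h import *
s=snap("side"); print(sensors.read_state()["eef_pos"],sensors.read_state()["ee_rot"])
cv2.imwrite("pics/s6.png",cv2.resize(s["image"][100:380,180:480],None,fx=2.1,fy=2.1))
t=snap("top")
for th,z in dict(jar_pepper=.041,jar_fig=.041,jar_olive=.041,jar_honey=.041,follower_fin=.08).items():
    for n,S in(("top",t),("side",s)):
        print(th,n,[(np.round(ray(S,d["position"],z)[:2],3),round(d["p"],2)) for d in viewer.landmark_of(n,th)[:2]])
E
```

```text
[0.59050447 0.15578377 0.20502115] [-1.55888747  1.04584444 -1.52775178]
jar_pepper top [(array([0.582, 0.229]), 0.69)]
jar_pepper side []
jar_fig top [(array([0.588, 0.158]), 0.59)]
jar_fig side []
jar_olive top [(array([ 0.605, -0.073]), 0.87)]
jar_olive side [(array([ 0.612, -0.211]), 0.3)]
jar_honey top []
jar_honey side [(array([ 0.586, -0.154]), 0.56)]
follower_fin top []
follower_fin side [(array([ 0.596, -0.23 ]), 0.75)]
```

View pics/s6.png

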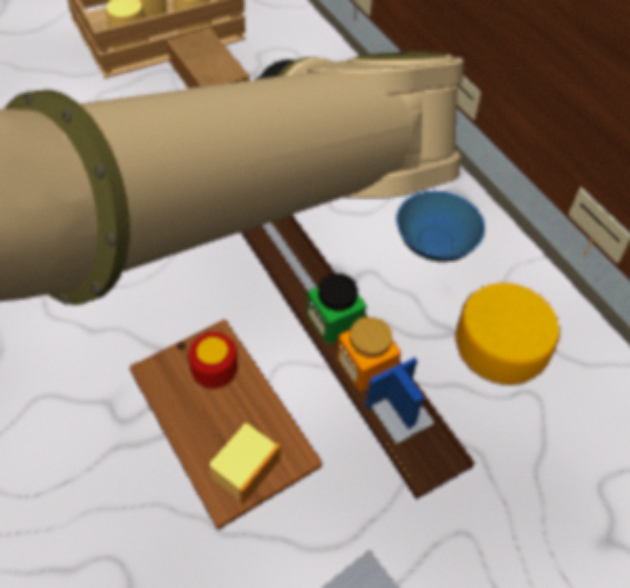

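```bash
python3 - <<'E'
from h import *
P=lambda *a:np.array(a)
plan(P(.5893,.1555,.2035),RT(60),(P(.601,-.229,.20),RT(0)))
E
```

```text
[ 19.5 -33.1  -0.1] [ -0.   0. -60.]
```

Request:
drive_tool --delta_pos '[[1.8,-3,0],[3.6,-6,0],[5.4,-9,0],[7.2,-12.2,0],[9,-15.2,0],[10.8,-18.3,0],[12.6,-21.3,0],[14.4,-24.4,-0.1],[16.2,-27.4,-0.1],[18,-30.5,-0.1],[19.5,-33.1,-0.1],[19.5,-33.1,-0.1],[19.5,-33.1,-0.1],[19.5,-33.1,-0.1]]' --rotation '[[0,0,-6],[0,0,-12],[0,0,-18],[0,0,-24],[0,0,-30],[0,0,-36],[0,0,-42],[0,0,-48],[0,0,-54],[0,0,-60],[0,0,-60],[0,0,-60],[0,0,-60],[0,0,-60]]' --gripper '[0,0,0,0,0,0,0,0,0,0,0,0,0,0]'

```text
clock: 25.98
eef_pos: [0.6007, -0.2283, 0.1976]
ee_rot: [-1.571, 0.001, -1.539]
force: [0.3, -0.0, 0.5]
grip_width: 0.0427
```

```bash
python3 - <<'E'
from h import *
st=sensors.read_state();print(st["eef_pos"],st["ee_rot"],st["grip_width"],st["clock"])
s=snap("side"); 
cv2.imwrite("pics/s7.png",cv2.resize(s["image"][100:380,180:480],None,fx=2.1,fy=2.1))
for th,z in dict(jar_pepper=.041,jar_fig=.041,jar_olive=.041,jar_honey=.041).items():
    print(th,[(np.round(ray(s,d["position"],z)[:2],3),round(d["p"],2)) for d in viewer.landmark_of("side",th)[:1]])
E
```

```text
[ 0.6007159  -0.22826494  0.19763021] [-1.57111787e+00  1.46384381e-03 -1.53856736e+00] 0.04270706287683979 25.9833
jar_pepper [(array([0.587, 0.237]), 0.62)]
jar_fig [(array([0.579, 0.149]), 0.92)]
jar_olive [(array([ 0.592, -0.08 ]), 0.58)]
jar_honey [(array([ 0.594, -0.15 ]), 0.58)]
```

View pics/s7.png

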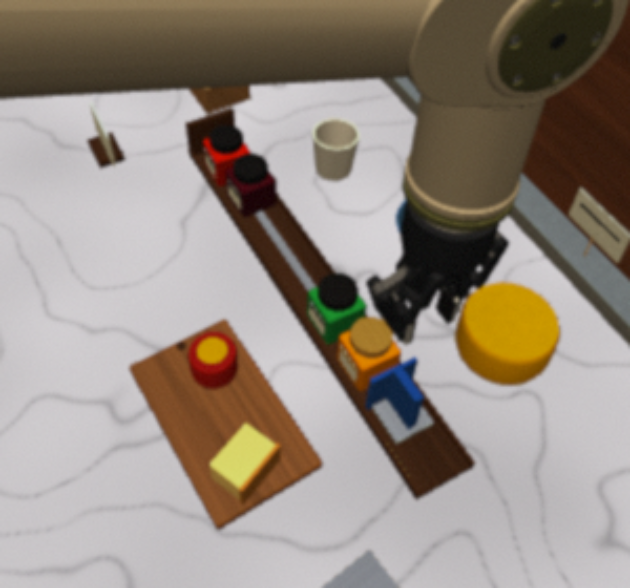

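All four jars stand upright (pepper, fig, olive, honey in crop at (225,150), (250,185), (337,305), (370,350)). Now pinch the fin.

Request:
drive_tool --delta_pos '[[0,4,0],[0,8,0],[0,11,0],[0,13,0],[0,13.8,0],[0,13.8,0],[0,13.8,0],[0,13.8,0],[0,13.8,0],[0,13.8,0],[0,13.8,0]]' --rotation '[[0,0,0],[0,0,0],[0,0,0],[0,0,0],[0,0,0],[0,0,0],[0,0,0],[0,0,0],[0,0,0],[0,0,0],[0,0,0]]' --gripper '[0,0,0,0,0,0,-1,-1,-1,-1,-1]' --newtons 40

```text
clock: 27.15
eef_pos: [0.6013, -0.2293, 0.0623]
ee_rot: [-1.569, -0.001, -1.539]
force: [-4.3, 0.7, 6.3]
grip_width: 0.0114
```

Request:
drive_tool --delta_pos '[[-0.4,0,0],[-1,0,0],[-1.8,0,0],[-2.6,0,0],[-3.4,0,0],[-4.2,0,0],[-5,0,0],[-5.8,0,0],[-6.6,0,0],[-7.4,0,0],[-8.2,0,0],[-9,0,0],[-9.8,0,0],[-10.6,0,0],[-11.4,0,0],[-12,0,0],[-12,0,0]]' --rotation '[[0,0,0],[0,0,0],[0,0,0],[0,0,0],[0,0,0],[0,0,0],[0,0,0],[0,0,0],[0,0,0],[0,0,0],[0,0,0],[0,0,0],[0,0,0],[0,0,0],[0,0,0],[0,0,0],[0,0,0]]' --gripper '[-1,-1,-1,-1,-1,-1,-1,-1,-1,-1,-1,-1,-1,-1,-1,-1,-1]'

```text
clock: 28.57
eef_pos: [0.5975, -0.1084, 0.0623]
ee_rot: [-1.569, -0.002, -1.538]
force: [-4.9, 1.5, 7.7]
grip_width: 0.0113
```

Request:
drive_tool --delta_pos '[[-0.4,0,0],[-1,0,0],[-1.7,0,0],[-2.4,0,0],[-3.1,0,0],[-3.8,0,0],[-4.5,0,0],[-5.2,0,0],[-5.9,0,0],[-6.6,0,0],[-7.3,0,0],[-8,0,0],[-8.7,0,0],[-9.4,0,0],[-10,0,0],[-10.5,0,0],[-11,0,0],[-11,0,0]]' --rotation '[[0,0,0],[0,0,0],[0,0,0],[0,0,0],[0,0,0],[0,0,0],[0,0,0],[0,0,0],[0,0,0],[0,0,0],[0,0,0],[0,0,0],[0,0,0],[0,0,0],[0,0,0],[0,0,0],[0,0,0],[0,0,0]]' --gripper '[-1,-1,-1,-1,-1,-1,-1,-1,-1,-1,-1,-1,-1,-1,-1,-1,-1,-1]'

```text
clock: 30.07
eef_pos: [0.594, 0.0011, 0.0623]
ee_rot: [-1.569, -0.002, -1.538]
force: [-5.5, -2.0, 8.4]
grip_width: 0.0116
```

```bash
python3 - <<'E'
from h import *
print(sensors.read_state()["force"])
s=snap("side","r8")
cv2.imwrite("pics/s8.png",cv2.resize(s["image"][100:300,200:440],None,fx=2.8,fy=2.8))
E
```

```text
[-5.46678197 -1.99432307  8.37284549]
```

View pics/s8.png

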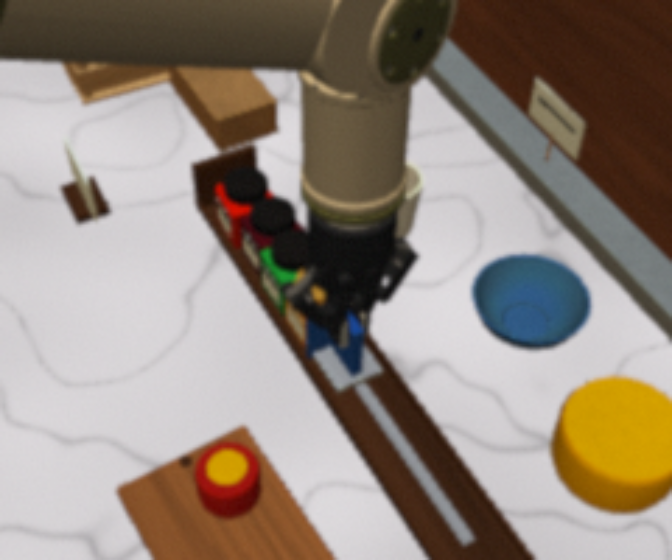

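The row is closing, upright, with roughly one pepper-to-wall gap left.

Request:
drive_tool --delta_pos '[[-0.3,0,0],[-0.6,0,0],[-0.9,0,0],[-1.2,0,0],[-1.5,0,0],[-1.8,0,0],[-2,0,0],[-2,0,0]]' --rotation '[[0,0,0],[0,0,0],[0,0,0],[0,0,0],[0,0,0],[0,0,0],[0,0,0],[0,0,0]]' --gripper '[-1,-1,-1,-1,-1,-1,-1,-1]'

```text
clock: 30.78
eef_pos: [0.5934, 0.0198, 0.0623]
ee_rot: [-1.569, -0.003, -1.54]
force: [-4.9, -3.9, 8.2]
grip_width: 0.0113
```

Request:
drive_tool --delta_pos '[[-0.2,0,0],[-0.4,0,0],[-0.6,0,0],[-0.6,0,0]]' --rotation '[[0,0,0],[0,0,0],[0,0,0],[0,0,0]]' --gripper '[-1,-1,-1,-1]'

```text
clock: 31.12
eef_pos: [0.5932, 0.0256, 0.0623]
ee_rot: [-1.569, -0.003, -1.54]
force: [-5.4, -4.5, 8.8]
grip_width: 0.0112
```

Request:
drive_tool --delta_pos '[[-0.2,0,0],[-0.3,0,0],[-0.3,0,0]]' --rotation '[[0,0,0],[0,0,0],[0,0,0]]' --gripper '[-1,-1,-1]'

```text
clock: 31.37
eef_pos: [0.5932, 0.0284, 0.0623]
ee_rot: [-1.569, -0.003, -1.54]
force: [-5.1, -5.6, 9.7]
grip_width: 0.0112
```

Request:
drive_tool --delta_pos '[[-0.2,0,0],[-0.3,0,0],[-0.3,0,0]]' --rotation '[[0,0,0],[0,0,0],[0,0,0]]' --gripper '[-1,-1,-1]'

```text
clock: 31.62
eef_pos: [0.5931, 0.0298, 0.0623]
ee_rot: [-1.569, -0.005, -1.541]
force: [-6.0, -10.7, 11.3]
grip_width: 0.0116
```

Request:
drive_tool --delta_pos '[[0.1,0,0],[0.1,0,0],[0.1,0,0],[0.1,0,0],[0.1,0,0],[0.1,-1,0],[0.1,-4,0],[0.1,-8,0],[0.1,-12,0],[4,-16,0],[8,-19,0],[12,-19,0],[16,-19,0],[20,-19,0],[23,-19,0],[23,-19,0]]' --rotation '[[0,0,0],[0,0,0],[0,0,0],[0,0,0],[0,0,0],[0,0,0],[0,0,0],[0,0,0],[0,0,0],[0,0,0],[0,0,0],[0,0,0],[0,0,0],[0,0,0],[0,0,0],[0,0,0]]' --gripper '[-1,-1,0,0,0,0,0,0,0,0,0,0,0,0,0,0]'

```text
clock: 32.95
eef_pos: [0.5983, -0.2082, 0.25]
ee_rot: [-1.572, -0.005, -1.551]
force: [-0.6, -3.0, -2.5]
grip_width: 0.0428
```

```bash
python3 - <<'E'
from h import *
S={n:snap(n) for n in("side","top")}
cv2.imwrite("pics/s9.png",cv2.resize(S["side"]["image"][100:340,180:440],None,fx=2.4,fy=2.4))
cv2.imwrite("pics/t9.png",cv2.resize(S["top"]["image"][150:300,180:460],None,fx=2.8,fy=2.8))
for th,z in dict(jar_pepper=.041,jar_fig=.041,jar_olive=.041,jar_honey=.041,follower_fin=.08,cheese=.016).items():
    for n in S: print(th,n,[(np.round(ray(S[n],d["position"],z)[:2],3),round(d["p"],2)) for d in viewer.landmark_of(n,th)[:1]])
E
```

```text
jar_pepper side [(array([0.596, 0.259]), 0.76)]
jar_pepper top [(array([0.579, 0.255]), 0.8)]
jar_fig side [(array([0.702, 0.125]), 0.54)]
jar_fig top [(array([0.586, 0.195]), 0.96)]
jar_olive side [(array([0.593, 0.158]), 0.7)]
jar_olive top [(array([0.593, 0.137]), 0.68)]
jar_honey side []
jar_honey top [(array([0.599, 0.092]), 0.66)]
follower_fin side [(array([0.592, 0.022]), 0.62)]
follower_fin top [(array([0.603, 0.031]), 0.57)]
cheese side [(array([ 0.438, -0.09 ]), 0.94)]
cheese top [(array([ 0.432, -0.08 ]), 0.95)]
```

View pics/s9.png

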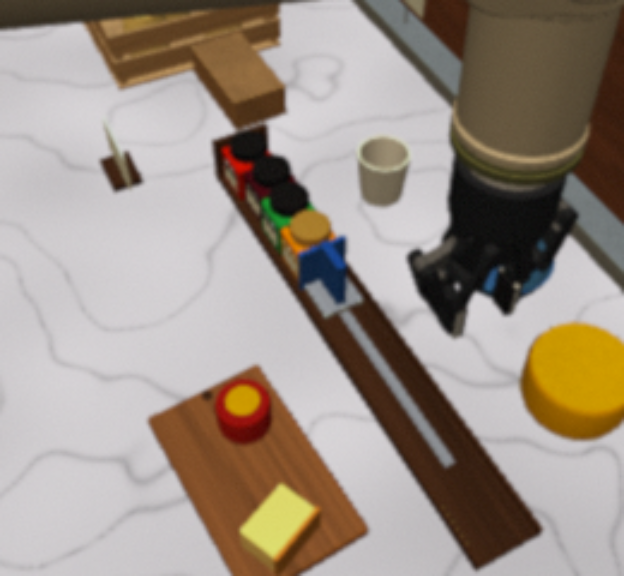

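View pics/t9.png

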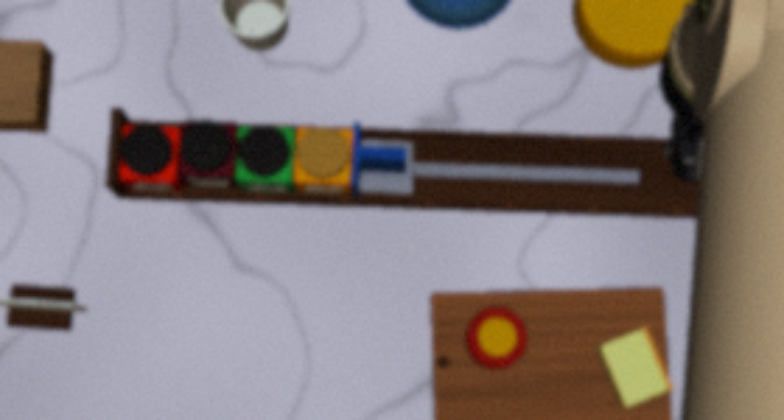

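Both views show four upright jars packed against the end wall with the blue plate touching honey (top crop 355,155), the cheese on the board's clear half, and the gripper free in the air.

Request:
drive_tool --delta_pos '[[0,0,0],[0,0,0],[0,0,0]]' --rotation '[[0,0,0],[0,0,0],[0,0,0]]' --gripper '[0,0,0]'

```text
clock: 33.9
eef_pos: [0.5997, -0.1969, 0.25]
ee_rot: [-1.571, 0.0, -1.539]
force: [0.5, 0.0, -0.5]
grip_width: 0.0427
```

```bash
python3 -c "
from station import robot,sensors
print(sensors.read_state()['force'],robot.job_done())"
```

```text
the job is handed in; nothing more can be done
[ 0.52359883  0.01670706 -0.47427707] None
```

The job is finished and handed in at about 34 s of robot time; no verdict came back.

- **Cheese:** it stands flat on the clear half of the board, about (0.435, -0.08).
- **Jars:** I stood the honey jar up, then shifted the olive jar, still upright, along the lane to make room. Then I stood the fig jar up.
- **Follower:** I pinched its fin and slid it until the push force rose to about 11 N, then let go.

**Last checks:**
- Both pictures show four upright jars packed against the end wall, the blue plate against the honey jar, and the bystanders in view where they were.
- From how far the fin travelled, the follower joint is about 0.276–0.279 m, but I could not read it directly.
- The gripper was in the air with about 0.7 N of force on it, which is noise.

**Checks that disagreed or failed:** in the last side picture the network put the fig jar at about (0.70, 0.13) and missed the honey jar. The top view and the pictures themselves place both in the row. The two cameras' positions for the olive jar differed by about 2 cm along the lane; that is landmark noise, since the jars touch in both pictures.

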